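Tip a battery pack into its charging bay and press it home

TASK

The battery pack standing on its end in the left bay of the charging dock has to go on charge: without lifting it, tip it over forwards, away from the bay's open end, so that it lies on its side between the guides, then push it along the bay onto the sprung contact pin until its end is fully home against the bay's end stop. Press it there firmly for about half a second, with about 12 N on the stop itself, not under 7 N and never over 17 N (the pack's drag on the bed comes on top), then let go and leave it seated; leave the other pack and the things on the bench where they are.

Things in the scene. Friction and masses are not known exactly. Their poses are not given: they have to be found in the camera images.
- dock: Fixed twin-bay charging dock, 370 x 176 mm. Origin on the bench under it; x runs along the bays from their open end to the end unit, y left, z up. Bed top at z = 6 mm, x from -170 to +168 mm. Rails 8 mm wide, tops at z = 19, at y = -84, 0, +84 leave two bays 76 mm wide, open above and at the -x end.
- left_bay (a point): Point on the bed in the middle of the left bay (the one to load), at dock x = 0, y = +42 mm, z = 6 mm; axes as the dock's. The right bay, at y = -42 mm, is occupied.
- end_unit: Black housing across the far end of the dock, 36 x 176 x 75 mm; origin under the middle of its front, at dock x = 164 mm; axes as the dock's. It carries the left bay's end stop, an upright grey plate 72 mm wide, 12 mm thick, z = 8 to 52 mm. The plate is set anew each time, its face anywhere from dock x = 122 to 146 mm; no measurement gives it, so find it by feel.
- pin (a joint): Brass contact pin, 12 mm thick, standing 10 mm out of the face of the end stop, 31 mm above the bench, in the middle of the left bay. Value: how far it is pressed in (m), 0 at the start, 0.010 when flush with the plate, that is with a pack fully home. A weak spring (under 0.6 N) pushes it out again. The plate does not give: on it the force climbs by several N per mm of arm motion.
- pack: The pack to load: plain black block, rubber bands round both ends, 50 (x) x 70 (y) x 160 (z) mm, 0.36 to 0.9 kg, evenly spread. Stands upright on the bed near the open end of the left bay, centred to 1 mm, turned under 0.02 rad. Origin: centre of its underside; z along its length, x as the dock's. Friction on the bed 0.3 to 0.42. Pushed at mid-height or lower it may slide, not tip.
- pack_top (a point): Centre of the pack's upper end, 160 mm from its origin. The pack tips over its front bottom edge, balance lost at about 17 degrees. Lying down this end points to the stop, the front (+x) face is underneath, and the former underside faces the bay's open end, 50 mm high above the bed, to be pushed on.
- pack_mid (a point): The middle of the pack, 80 mm from its origin.
- seated_pack: An identical pack, already lying seated in the right bay; origin under the middle of it, x along its length. Leave it alone.
- cell_a: Small upright block battery, 26 by 17 by 45 mm, beside the dock; origin: centre of its underside. A bystander.
- cell_b: A second such small block battery, out on the bench. A bystander.
- breadboard: White prototyping board, 165 by 55 by 10 mm; origin: centre of its underside. A bystander.
- parts_case: Open clear parts case with compartments, 190 by 110 by 32 mm; origin: centre of its underside. A bystander.
- screwdriver: Screwdriver, 170 mm long, lying on the bench. A bystander.
Things that resemble listed ones, but are neither listed nor needed, are in the scene too. What is shaped like the pack but orange or pink is not meant.

How it is judged:
By the outcome, as a careful person would: the job done as asked, in the order asked, and still so for the second after the job is handed in, with the robot touching nothing.
It also fails if it takes over 51 s, if anything falls off the work surface, if the arm or the gripper's body presses on something with over 40 N, if the wrist force passes 120 N, or if a joint passes its speed limit or range.

ROBOT

A 6-joint arm with a two-finger parallel gripper is mounted at the origin on the work surface. World frame = base frame: x ahead of the robot, y to its left, z up, the work surface at z = 0. Lengths are in m, angles in degrees, forces in N, time in s.
With the tool pointing down it reaches from about 0.325 to 0.775 m from the base axis. Payload 5.5 kg.
Tool frame: the origin (TCP) lies midway between the tips of the shut fingers; the grasp point (between the pads) lies 19 mm behind it; z points along the fingers, x is the direction in which the jaws open and shut, and the axes are right-handed (so a half turn about z gives the same grasp; the last joint's range is limited). The gripper opens to 85 mm and grips with 20 to 120 N. Pads are 22 mm wide; open, the fingers measure 114 mm over their backs; the gripper's body (76 mm by 85 mm) begins 54 mm behind the grasp point. The pads swing forward as they close: fully open they stand 13 mm farther back than shut.
Start: joints at [68.314, 5.22, 70.514, -0, 104.267, -3.249], TCP at [0.19, 0.569, 0.231] pointing down, gripper open.
Joint ranges: [-164.24, 164.24], [-49.07, 125.15], [9.68, 141.18], [-86.29, 266.29], [3.28, 154.24], [-151.56, 151.56]. Speed limits (degrees/s): [147.25, 147.25, 172.46, 180, 180, 180].

INTERFACE

Orientations are given as [roll, pitch, yaw] about the fixed x, y, z axes, in that order (R = Rz(yaw) Ry(pitch) Rx(roll)).
In Python, from station import sensors, vision, ticket gives the robot as it stands. The module is installed in compiled form; this text tells all that it offers.
- The arm moves only by the shell command python3 -m jog 'ROWS' [OPENING] [FORCE]. ROWS is JSON, a list of rows, each a list of 4 numbers: the shift along the tool's x, y, z in m, then the turn about the tool's z in degrees. In form: [[tx, ty, tz, yaw], ...]. A call has 1 to 8 rows; each row is the pose to reach, as a shift and turn from the pose commanded when the call began, along the tool's axes at that moment; what a row does not reach only later rows make up. A row lasts 1/12 s, in which the tool goes at most 41.7 mm and 7.16 degrees, less where a joint would pass 70% of its speed; a pose out of reach is approached as far as the arm can. A call with a gripper value outside its range is refused whole. OPENING is the opening, from 0 (shut) to 1 (fully open), set as the call begins (- or left out, the last holds). The fingers move at their own pace and stop on an object; FORCE is the grip in N (left out, the last holds). Time passes only in rows, so rows that repeat a pose let the fingers close. It gives the time, the measured TCP pose, the force and the opening at its end, in the units of the state.
- sensors.state(): the state, without advancing time (a new reading comes with each control period).
- vision.snapshot(name): name is "scene" or "top" or "wrist"; returns the picture (480x640x3 uint8, red, green, blue); there is no depth.
- vision.camera_params(name): a dict with "fovy" (degrees; the focal length in pixels is half the picture's height over the tangent of half this angle, whatever the lens; pixels are square), "cx", "cy" (the principal point, pixels), "rvec" (rotation vector, rad) and "tvec" (3), from world to camera coordinates, as OpenCV has them. Camera axes: x right, y down, z forward; pixel columns grow to the right and rows downward; lengths in m; the calibration is good to about 2 mm. A picture is of the moment at which its call begins: read the wrist's pose just before it. camera_params takes no time and is no camera call; for the wrist camera it gives the pose at the moment of the call.
- ticket.close_job(): hands the job in, once; it reports no verdict.
The state is a dict: "t": time; "qpos": joint angles; "dq": joint speeds; "tau": joint torques, N m; "ee_pos": TCP position; "ee_rot": TCP orientation; "force": force on the tool from outside, world axes, zero at the start; "torque": the same for the moment, N m; "gripper_width": finger opening in m.
Only numpy, scipy, OpenCV 4.12 (cv2) and the standard library are available. Lean on these libraries where they do the work, as an engineer would, in place of code of your own. Each camera call takes 0.05 s, during which the arm holds its last target. There are 200 camera calls.

## Working session

There is one attempt and no reset: what is moved stays moved. The work goes in short steps, Python scripts to look and compute and a shell command to move; the robot and the scene stay as the last step left them, time stands still between calls to the robot, and variables do not carry over. Pictures are saved under pics/ and viewed, about 8 in all and at most 12, crops included, and the job is handed in when it is done.

```bash
mkdir -p pics; cat > h.py <<'E'
import numpy as np, cv2
from station import sensors, vision
def snap(n,f):
    p=vision.camera_params(n); im=vision.snapshot(n); cv2.imwrite('pics/'+f,im[:,:,::-1]); return im,p
def cam(p):
    f=240/np.tan(np.radians(p['fovy'])/2); K=np.array([[f,0,p['cx']],[0,f,p['cy']],[0,0,1.]])
    R=cv2.Rodrigues(np.array(p['rvec'],float))[0]; return K,R,np.array(p['tvec'],float).ravel()
def px2w(p,uv,z):
    K,R,t=cam(p); d=R.T@np.linalg.inv(K)@np.array([*uv,1.]); c=-R.T@t
    return c+d*(z-c[2])/d[2]
def w2px(p,X):
    K,R,t=cam(p); q=K@(R@np.array(X,float)+t); return q[:2]/q[2]
E
python3 - <<'E'
from h import *
a,p=snap('scene','s1.png'); b,q=snap('top','t1.png')
print(p,q); print(sensors.state())
E
```

```text
{'fovy': 44.529961077406575, 'cx': 324.26502091683057, 'cy': 239.2276980233381, 'rvec': array([ 1.86639238,  1.25513158, -0.69524673]), 'tvec': array([-0.18182288, -0.19269079,  1.78478041])} {'fovy': 57.59727833571399, 'cx': 316.44670221032703, 'cy': 238.28336895475138, 'rvec': array([ 2.15583999, -2.1262316 ,  0.21530758]), 'tvec': array([-0.0282933 ,  0.5434437 ,  1.07990503])}
{'t': 0.1, 'qpos': array([ 6.83125112e+01,  5.25976319e+00,  7.05760429e+01, -1.42115708e-04,
        1.04267377e+02, -3.24839350e+00]), 'dq': array([-0.11598369, -0.11809484, -0.20203341, -0.14517991,  0.09104665,
       -0.017948  ]), 'tau': array([ 1.50793199e-03, -4.60217500e+01, -4.19220293e+01, -7.47122999e-05,
        1.06088823e-02, -5.93593313e-05]), 'ee_pos': array([0.18968131, 0.56895433, 0.23024335]), 'ee_rot': array([-1.79994291e+02,  1.03024738e-01,  7.15608749e+01]), 'force': array([-0.25063399, -1.37783781,  0.58423669]), 'torque': array([-0.01336747, -0.00262233, -0.01033308]), 'gripper_width': 0.08548793196579384}
```

View pics/t1.png

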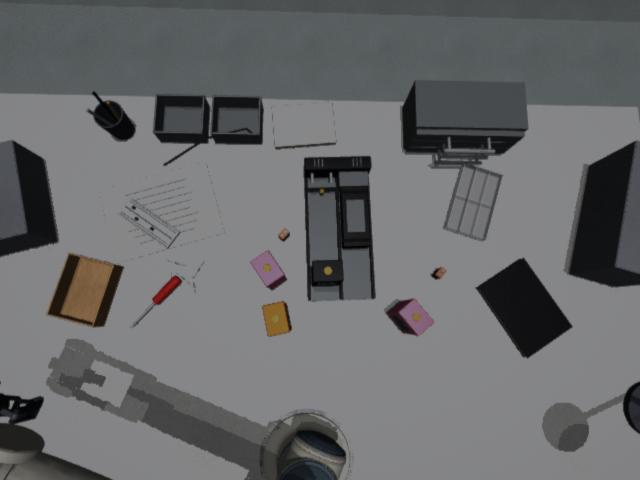

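View pics/s1.png

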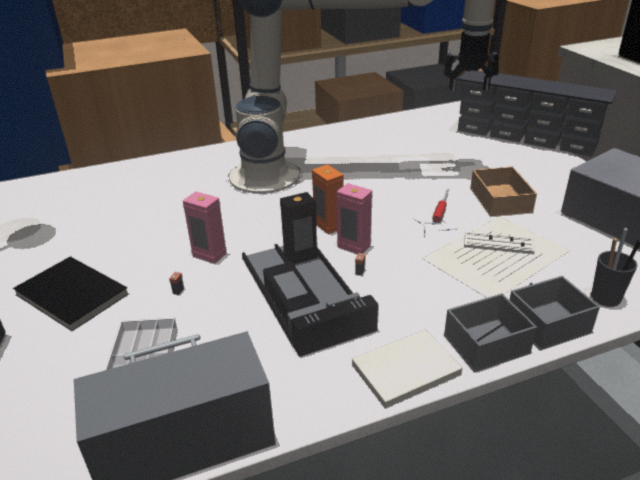

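```bash
python3 - <<'E'
import cv2
im=cv2.imread('pics/t1.png'); cv2.imwrite('pics/t1c.png',cv2.resize(im[145:310,240:400],None,fx=3.6,fy=3.6,interpolation=cv2.INTER_CUBIC)*1)
im=cv2.imread('pics/t1c.png'); cv2.imwrite('pics/t1c.png',cv2.convertScaleAbs(im,alpha=1.6,beta=20)); print(im.shape)
E
```

```text
(594, 576, 3)
```

View pics/t1c.png

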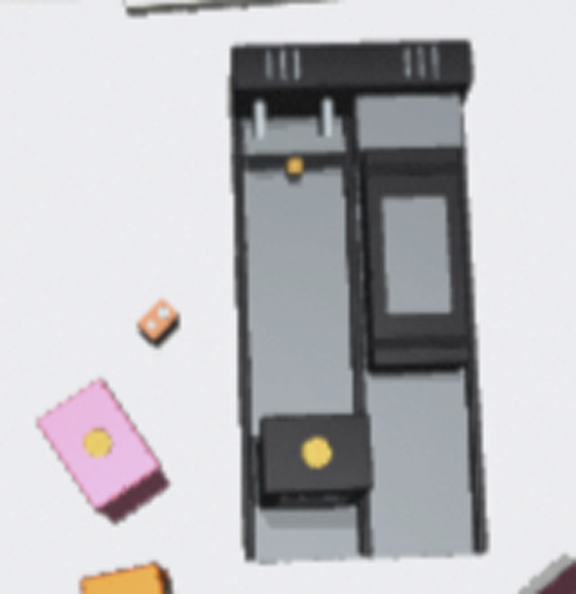

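```bash
cat > dock.py <<'E'
from h import *
from scipy.optimize import least_squares
p=vision.camera_params('top')
C=lambda u,v:(u/3.6+240,v/3.6+145)
obs=[((-.170,.084,.019),C(250,556)),((-.170,-.084,.019),C(482,550)),((-.170,0,.019),C(366,553)),
 ((.164,.088,.075),C(233,90)),((.164,-.088,.075),C(470,93)),((.200,.088,.075),C(232,46)),((.200,-.088,.075),C(470,42)),
 ]
def tw(d,X): c,s=np.cos(d[2]),np.sin(d[2]); return np.array([d[0]+c*X[0]-s*X[1],d[1]+s*X[0]+c*X[1],X[2]])
r=least_squares(lambda d:np.concatenate([w2px(p,tw(d,X))-u for X,u in obs]),[.5,0,0],x_scale=[.1,.1,.1],loss='soft_l1')
D=r.x
def inv(P): c,s=np.cos(D[2]),np.sin(D[2]); x,y=P[0]-D[0],P[1]-D[1]; return np.array([c*x+s*y,-s*x+c*y])
E
python3 - <<'E'
from dock import *
print(D,np.degrees(D[2])); print(r.fun.reshape(-1,2).round(2))
for u in [(262,417),(368,415),(371,490),(261,494),(317,452)]:
    print(inv(px2w(p,C(*u),.166)).round(4))
s=sensors.state(); R=cv2.Rodrigues
for X in [(-.17,.042,.006),(0,.042,.006),(.15,.042,.006)]: print(tw(D,X))
for u in [(100,430),(120,590)]: print('near', inv(px2w(p,C(*u),.16)), px2w(p,C(*u),.16))
E
```

```text
[ 0.55812123 -0.08130399  0.04332673] 2.482438933527513
[[-0.2   1.32]
 [ 0.03  0.97]
 [-0.01  1.14]
 [-0.53 -0.  ]
 [ 1.23 -2.31]
 [-0.63 -1.01]
 [ 0.5  -1.3 ]]
[-0.0846  0.0749]
[-0.0853  0.0074]
[-0.1329  0.0075]
[-0.1334  0.077 ]
[-0.1079  0.0408]
[ 0.38646161 -0.04670664  0.006     ]
[ 0.55630208 -0.0393434   0.006     ]
[ 0.70616131 -0.03284643  0.006     ]
near [-0.08924912  0.17816303] [0.46123906 0.09282618 0.16      ]
near [-0.19022812  0.1669364 ] [0.36084109 0.07723636 0.16      ]
```

```bash
cat >> dock.py <<'E'
def go(X,yaw=None):
    "tool shift to a dock-frame target (z world)"
    s=sensors.state(); w=tw(D,X); y=np.radians(s['ee_rot'][2]); d=w-s['ee_pos']
    print('now dock',inv(s['ee_pos']).round(4),s['ee_pos'].round(4),'rot',s['ee_rot'].round(2),'F',s['force'].round(2),'t',s['t'])
    print('shift',np.round([np.cos(y)*d[0]+np.sin(y)*d[1],np.sin(y)*d[0]-np.cos(y)*d[1],-d[2]],4), 'turn',None if yaw is None else s['ee_rot'][2]-yaw)
E
python3 -c "
from dock import *
go((-.180,.042,.231),92.48)"
```

```text
now dock [-0.3399  0.6656] [0.1897 0.569  0.2302] rot [-1.7999e+02  1.0000e-01  7.1560e+01] F [-0.25 -1.38  0.58] t 0.1
shift [-0.5254  0.3721 -0.0008] turn -20.91912510069791
```

```bash
python3 -m jog '[[-0.525,0.372,0,-20.9],[-0.525,0.372,0,-20.9],[-0.525,0.372,0,-20.9],[-0.525,0.372,0,-20.9],[-0.525,0.372,0,-20.9],[-0.525,0.372,0,-20.9],[-0.525,0.372,0,-20.9],[-0.525,0.372,0,-20.9]]' 0.25
python3 -c "
from dock import *
go((-.180,.042,.231),92.48)"
```

```text
t: 0.77
ee_pos: [0.2864, 0.2484, 0.2308]
ee_rot: [-180.0, 0.0, 92.5]
force: [2.4, 0.4, 0.4]
gripper_width: 0.0211
now dock [-0.2572  0.3412] [0.2864 0.2484 0.2308] rot [-1.800e+02  1.000e-02  9.251e+01] F [2.36 0.41 0.37] t 0.7667
shift [-2.992e-01  7.710e-02 -2.000e-04] turn 0.02740905597948995
```

Now tool −x is dock −y and tool +y is dock +x, as planned.

```bash
python3 -m jog '[[-0.299,0.075,0,0],[-0.299,0.075,0,0],[-0.299,0.075,0,0],[-0.299,0.075,0,0],[-0.299,0.075,0,0],[-0.299,0.075,0,0],[-0.299,0.075,0,0],[-0.299,0.075,0,0]]'
python3 - <<'E'
from dock import *
go((-.180,.042,.140),92.48)
im,q=snap('wrist','w1.png')
for X in [(-.134,.077,.166),(-.134,.007,.166),(-.084,.077,.166),(-.084,.007,.166),(-.17,.084,.019),(-.17,0,.019),(-.17,-.084,.019),(.164,.088,.075),(.164,-.088,.075)]: print(X,w2px(q,tw(D,X)).round(0))
E
```

```text
t: 1.43
ee_pos: [0.3745, -0.0495, 0.2305]
ee_rot: [-179.9, 0.1, 92.2]
force: [-0.6, 0.4, -0.6]
gripper_width: 0.0211
now dock [-0.1821  0.0397] [ 0.3745 -0.0495  0.2305] rot [-1.7995e+02  8.0000e-02  9.2200e+01] F [-0.58  0.38 -0.65] t 1.4333
shift [0.0023 0.0021 0.0905] turn -0.27772300758259405
(-0.134, 0.077, 0.166) [393. 339.]
(-0.134, 0.007, 0.166) [275. 339.]
(-0.084, 0.077, 0.166) [390. 409.]
(-0.084, 0.007, 0.166) [279. 409.]
(-0.17, 0.084, 0.019) [378. 219.]
(-0.17, 0, 0.019) [286. 220.]
(-0.17, -0.084, 0.019) [195. 220.]
(0.164, 0.088, 0.075) [378. 546.]
(0.164, -0.088, 0.075) [208. 546.]
```

View pics/w1.png

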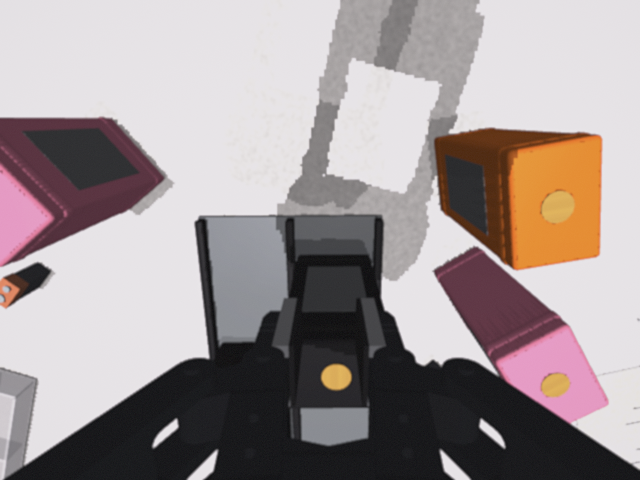

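```bash
python3 -m jog '[[0.003,0.002,0.035,0],[0.003,0.002,0.07,0],[0.003,0.002,0.090,-0.3],[0.003,0.002,0.090,-0.3],[0.003,0.008,0.090,-0.3],[0.003,0.014,0.090,-0.3],[0.003,0.018,0.090,-0.3],[0.003,0.018,0.090,-0.3]]'
python3 -m jog '[[0,0.004,0,0],[0,0.008,0,0],[0,0.012,0,0],[0,0.016,0,0],[0,0.020,0,0],[0,0.024,0,0],[0,0.028,0,0],[0,0.032,0,0]]'
python3 -c "
from dock import *
go((-.180,.042,.140),92.48)"
```

```text
t: 2.15
ee_pos: [0.3938, -0.0414, 0.1431]
ee_rot: [179.8, 0.0, 92.8]
force: [-0.3, -0.4, 0.5]
gripper_width: 0.0211
t: 2.82
ee_pos: [0.4245, -0.04, 0.1412]
ee_rot: [-180.0, -0.0, 92.8]
force: [-0.6, -0.4, 0.9]
gripper_width: 0.0213
now dock [-0.1317  0.0471] [ 0.4245 -0.04    0.1412] rot [-179.98   -0.     92.76] F [-0.61 -0.44  0.95] t 2.8167
shift [-0.0049 -0.0483  0.0012] turn 0.27811632010285336
```

```bash
python3 -m jog '[[-0.003,0.004,0,0.2],[-0.003,0.008,0,0.2],[-0.003,0.012,0,0.2],[-0.003,0.016,0,0.2],[-0.003,0.016,0,0.2]]'
python3 - <<'E'
from dock import *
go((-.180,.042,.140),92.48)
im,q=snap('scene','s2.png')
cv2.imwrite('pics/s2c.png',cv2.resize(im[150:360,200:420,::-1],None,fx=2.7,fy=2.7))
E
```

```text
t: 3.23
ee_pos: [0.4409, -0.0422, 0.1412]
ee_rot: [180.0, -0.0, 92.6]
force: [0.8, 0.7, 0.2]
gripper_width: 0.0214
now dock [-0.1154  0.0442] [ 0.4409 -0.0422  0.1412] rot [179.99  -0.    92.56] F [0.85 0.68 0.24] t 3.2333
shift [-0.0021 -0.0646  0.0012] turn 0.0832123347126128
```

View pics/s2c.png

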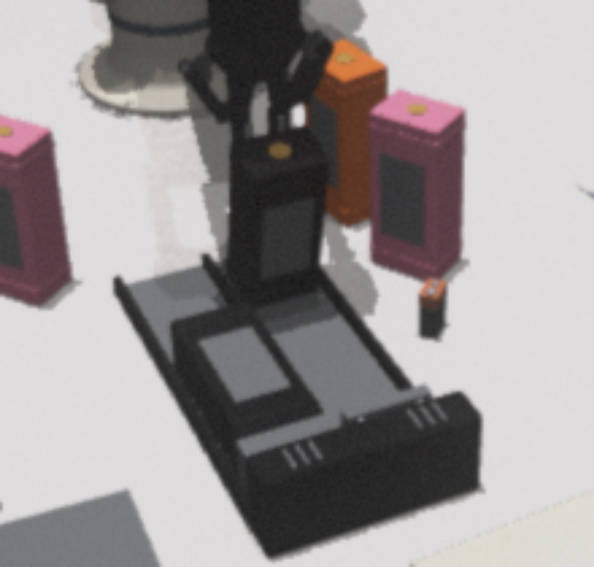

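```bash
python3 -m jog '[[0,0.004,0,0],[0,0.008,0,0],[0,0.012,0,0],[0,0.016,0,0],[0,0.020,0,0],[0,0.024,0,0],[0,0.028,0,0],[0,0.028,0,0]]'
python3 - <<'E'
from dock import *
go((-.180,.042,.140),92.48)
im,q=snap('scene','s3.png')
cv2.imwrite('pics/s3c.png',cv2.resize(im[150:360,200:420,::-1],None,fx=2.7,fy=2.7))
E
```

```text
t: 3.95
ee_pos: [0.4689, -0.0409, 0.1411]
ee_rot: [-180.0, -0.0, 92.6]
force: [0.0, 0.5, 0.3]
gripper_width: 0.0213
now dock [-0.0874  0.0443] [ 0.4689 -0.0409  0.1411] rot [-1.800e+02 -1.000e-02  9.257e+01] F [0.01 0.52 0.25] t 3.95
shift [-0.0021 -0.0926  0.0011] turn 0.09117819762290935
```

View pics/s3c.png

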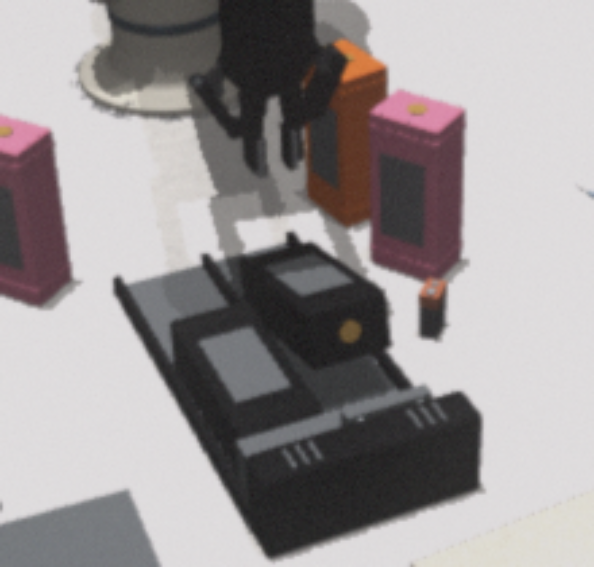

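```bash
python3 -m jog '[[-0.001,-0.035,0,0],[-0.002,-0.07,0,0],[-0.002,-0.097,0,0],[-0.002,-0.097,0,0],[-0.002,-0.097,0,0]]'
python3 - <<'E'
from dock import *
go((-.185,.042,.025),92.48)
im,q=snap('top','t2.png')
cv2.imwrite('pics/t2c.png',cv2.convertScaleAbs(cv2.resize(im[145:310,240:400,::-1],None,fx=3.6,fy=3.6,interpolation=cv2.INTER_CUBIC),alpha=1.6,beta=20))
E
```

```text
t: 4.42
ee_pos: [0.3711, -0.0474, 0.1418]
ee_rot: [179.9, 0.0, 92.5]
force: [-0.4, -0.3, -0.4]
gripper_width: 0.0212
now dock [-0.1854  0.042 ] [ 0.3711 -0.0474  0.1418] rot [1.7987e+02 3.0000e-02 9.2520e+01] F [-0.44 -0.26 -0.41] t 4.4167
shift [0.     0.0004 0.1168] turn 0.040990302795279376
```

View pics/t2c.png

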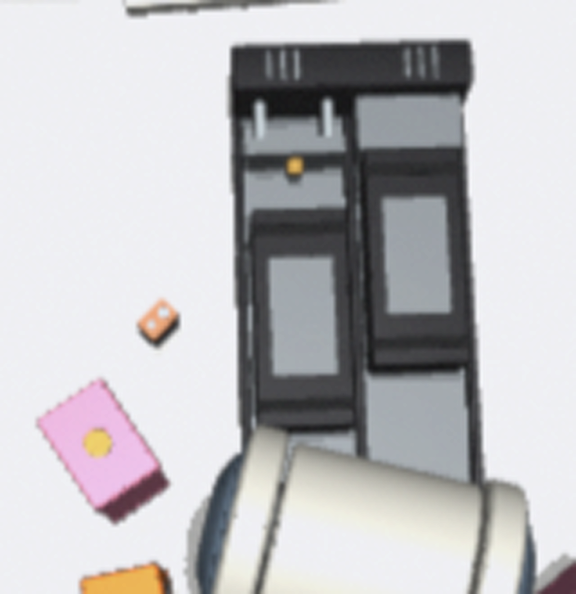

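```bash
python3 -c "
from dock import *
for u in [(300,212),(305,408),(352,408),(257,410)]: print(inv(px2w(p,C(*u),.056)))
"
python3 -m jog '[[0,0,0.04,0],[0,0,0.08,0],[0,0,0.105,0],[0,0,0.117,0],[0,0,0.117,0],[0,0.02,0.117,0],[0,0.035,0.117,0],[0,0.045,0.117,0]]'
python3 -m jog '[[0,0.01,0,0],[0,0.02,0,0],[0,0.025,0,0],[0,0.028,0,0],[0,0.031,0,0],[0,0.034,0,0],[0,0.034,0,0],[0,0.034,0,0]]'
python3 -c "
from dock import *
go((-.185,.042,.025),92.48)"
```

```text
[0.07727887 0.04053071]
[-0.06548047  0.0419263 ]
[-0.06642539  0.00864701]
[-0.06593964  0.07590151]
t: 5.13
ee_pos: [0.4194, -0.0454, 0.0268]
ee_rot: [179.8, 0.0, 92.6]
force: [-0.1, 0.1, 0.3]
gripper_width: 0.0211
t: 5.8
ee_pos: [0.4503, -0.0437, 0.0244]
ee_rot: [-180.0, 0.0, 92.6]
force: [-0.8, 0.5, 0.9]
gripper_width: 0.0214
now dock [-0.1061  0.0422] [ 0.4503 -0.0437  0.0244] rot [-180.      0.     92.56] F [-0.76  0.5   0.9 ] t 5.8
shift [-0.0001 -0.0789 -0.0006] turn 0.08165236018591315
```

```bash
for i in 1; do python3 -m jog '[[0,0.003,0,0],[0,0.006,0,0],[0,0.009,0,0],[0,0.012,0,0],[0,0.015,0,0],[0,0.018,0,0],[0,0.021,0,0],[0,0.024,0,0]]'; done
python3 -m jog '[[0,0.003,0,0],[0,0.006,0,0],[0,0.009,0,0],[0,0.012,0,0],[0,0.014,0,0],[0,0.016,0,0]]'
python3 -m jog '[[0,0.002,0,0],[0,0.004,0,0],[0,0.006,0,0]]'
python3 -m jog '[[0,0.002,0,0],[0,0.004,0,0],[0,0.006,0,0]]'
```

```text
t: 6.47
ee_pos: [0.4743, -0.0426, 0.0242]
ee_rot: [-179.9, -0.0, 92.6]
force: [-2.5, -0.5, 0.7]
gripper_width: 0.0215
t: 6.97
ee_pos: [0.4905, -0.0419, 0.0242]
ee_rot: [-180.0, -0.0, 92.6]
force: [-2.3, 0.3, 0.8]
gripper_width: 0.0211
t: 7.22
ee_pos: [0.4964, -0.0416, 0.0242]
ee_rot: [-180.0, -0.0, 92.6]
force: [-2.6, -0.1, -0.7]
gripper_width: 0.0212
t: 7.47
ee_pos: [0.5024, -0.0414, 0.0241]
ee_rot: [-180.0, -0.0, 92.6]
force: [-3.2, 0.3, 0.4]
gripper_width: 0.0214
```

```bash
python3 -m jog '[[0,0.001,0,0],[0,0.002,0,0],[0,0.002,0,0]]' | grep -E 'pos|force'
python3 -m jog '[[0,0.001,0,0],[0,0.002,0,0],[0,0.002,0,0]]' | grep -E 'pos|force'
```

```text
ee_pos: [0.5045, -0.0413, 0.0242]
force: [-1.9, -0.4, 0.2]
ee_pos: [0.5064, -0.0412, 0.0242]
force: [-1.7, 0.3, -0.5]
```

```bash
python3 -m jog '[[0,0.001,0,0],[0,0.002,0,0],[0,0.002,0,0]]' | grep -E 'pos|force'
```

```text
ee_pos: [0.5085, -0.0411, 0.0243]
force: [-1.7, -1.7, -0.6]
```

```bash
python3 -m jog '[[0,0.001,0,0],[0,0.002,0,0],[0,0.002,0,0]]' | grep -E 'pos|force'
```

```text
ee_pos: [0.5086, -0.0411, 0.0243]
force: [-11.1, -0.4, 5.1]
```

```bash
python3 -m jog '[[0,-0.002,0,0],[0,-0.004,0,0],[0,-0.004,0,0]]' | grep -E 'pos|force'
python3 - <<'E'
from dock import *
go((-.185,.042,.025),92.48)
im,q=snap('top','t3.png'); im2,q2=snap('scene','s4.png')
A=cv2.convertScaleAbs(cv2.resize(im[150:270,295:375,::-1],(360,540),interpolation=cv2.INTER_CUBIC),alpha=1.6,beta=20)
B=cv2.convertScaleAbs(cv2.resize(im2[225:345,260:360,::-1],(430,540),interpolation=cv2.INTER_CUBIC),alpha=1.6,beta=20)
cv2.imwrite('pics/c4.png',np.hstack([A,B]))
E
```

```text
ee_pos: [0.5068, -0.0412, 0.0247]
force: [0.2, 0.0, 0.4]
now dock [-0.0496  0.0422] [ 0.5068 -0.0412  0.0247] rot [1.799e+02 1.000e-02 9.256e+01] F [0.17 0.02 0.41] t 8.7167
shift [-1.000e-04 -1.354e-01 -3.000e-04] turn 0.08136521262447616
```

View pics/c4.png

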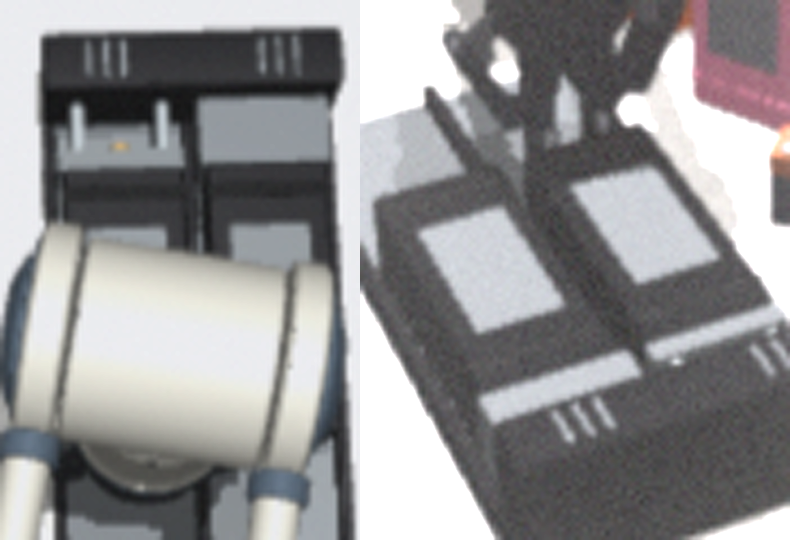

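```bash
python3 -c "
from dock import *
print('pin0',inv(px2w(p,C(295,165),.035)),'plate line',inv(px2w(p,C(295,157),.052)),'plate rear',inv(px2w(p,C(295,150),.052)))
E=lambda u,v:(295+u/4.5,150+v/4.5)
print('orange now',inv(px2w(p,E(120,147),.035)),'edge',inv(px2w(p,E(120,166),.052)),inv(px2w(p,E(120,174),.056)))
for x in (.112,.122,.124,.134,.136,.146): print(x,w2px(p,tw(D,(x,.042,.052))),(w2px(p,tw(D,(x,.042,.052)))-[295,150])*4.5)
"
```

```text
pin0 [0.11862202 0.0419286 ] plate line [0.11973539 0.04255037] plate rear [0.12503354 0.04237012]
orange now [0.1412504  0.04190281] edge [0.12444506 0.04312167] [0.11842001 0.04347868]
0.112 [322.25393611 191.44842856] [122.6427125  186.51792851]
0.122 [322.12423589 187.77545013] [122.0590615  169.98952558]
0.124 [322.09834284 187.04218533] [121.94254279 166.68983397]
0.134 [321.9691118  183.38249367] [121.36100311 150.22122149]
0.136 [321.94331234 182.651879  ] [121.24490552 146.93345552]
0.146 [321.81454794 179.00540215] [120.66546573 130.52430965]
```

```bash
python3 -m jog '[[0,0.002,0,0],[0,0.0035,0,0],[0,0.0045,0,0],[0,0.0048,0,0]]' | grep -E 't:|pos|force'
```

```text
t: 9.15
ee_pos: [0.5086, -0.0411, 0.024]
ee_rot: [-179.6, -0.0, 92.6]
force: [-15.1, -0.7, 8.3]
```

```bash
python3 -m jog '[[0,0.0003,0,0],[0,0.0003,0,0],[0,0.0003,0,0]]' | grep -E 't:|pos|force'
```

```text
t: 9.4
ee_pos: [0.5085, -0.0411, 0.024]
ee_rot: [-179.6, -0.0, 92.6]
force: [-14.6, -0.1, 8.5]
```

```bash
python3 -m jog '[[0,0.0001,0,0],[0,0.0001,0,0],[0,0.0001,0,0]]' | grep -E 't:|pos|force'
```

```text
t: 9.65
ee_pos: [0.5085, -0.0411, 0.024]
ee_rot: [-179.5, -0.0, 92.6]
force: [-15.0, 0.3, 8.5]
```

```bash
python3 -m jog '[[0,-0.003,0,0],[0,-0.008,0,0],[0,-0.02,0,0],[0,-0.05,0,0],[0,-0.08,0,0],[0,-0.10,0,0],[0,-0.10,0,0]]' | grep -E 't:|force'
python3 -m jog '[[0,0,-0.04,0],[0,0,-0.08,0],[0,0,-0.12,0],[0,0,-0.16,0],[0,0,-0.20,0],[0,0,-0.20,0]]' | grep -E 't:|pos|force'
python3 - <<'E'
from dock import *
im,q=snap('top','t5.png'); im2,q2=snap('scene','s5.png')
A=cv2.convertScaleAbs(cv2.resize(im[150:270,295:375,::-1],(360,540),interpolation=cv2.INTER_CUBIC),alpha=1.6,beta=20)
B=cv2.convertScaleAbs(cv2.resize(im2[150:350,210:370,::-1],(430,540),interpolation=cv2.INTER_CUBIC),alpha=1.4,beta=10)
cv2.imwrite('pics/c5.png',np.hstack([A,B]))
E
```

```text
t: 10.23
ee_rot: [-179.9, -0.0, 92.5]
force: [-0.3, -0.0, -1.3]
t: 10.73
ee_pos: [0.4145, -0.0459, 0.2338]
ee_rot: [179.2, 0.2, 92.6]
force: [0.9, 0.7, 0.5]
```

View pics/c5.png

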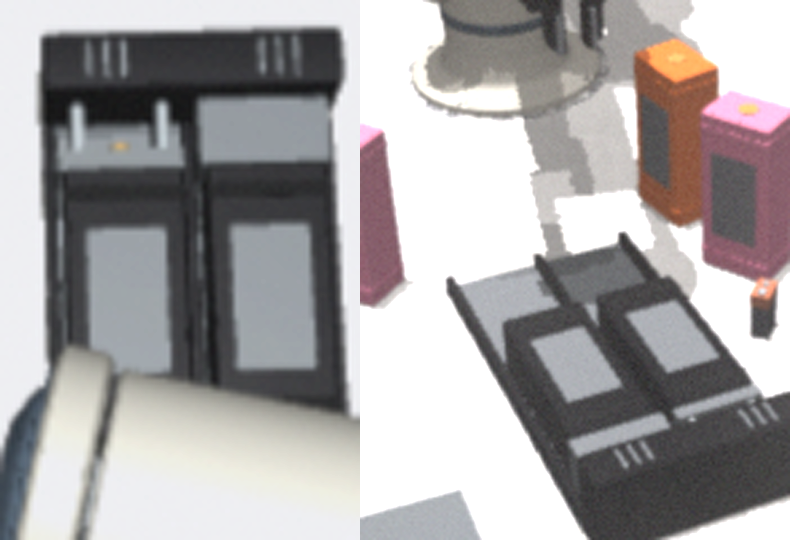

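The pack lies flat and straight against the plate. The pin tail at (120,147) hasn't moved since the press, and the gripper is clear.

```bash
python3 -c "
from station import ticket
print(ticket.close_job())"
```

```text
the job is handed in; nothing more can be done
None
```

The pack is on charge: I tipped it forwards with the shut-side fingers, then pushed it along the left bay onto the pin and against the end stop. I backed off once to check it by camera, pressed again, then withdrew and handed the job in about 11 s into the run.

- **Fully home:** the force jumped from about 2 N to 11 N with almost no movement when the pack's end was at about dock x = 0.124 m. That agrees with the plate face seen in the top view, and the pin's tail stood out behind the plate after release.
- **Press force:** the wrist read about 15 N along the bay for roughly 0.55 s. Taking off about 2.5 N of drag, and up to 3 N more because the fingers also pushed down about 8.5 N, I estimate 9.5 to 12.5 N on the stop. The force on the stop itself could not be measured directly. The first touch, about 11 N at the wrist, lasted only about 0.1 s.
- **Last check:** the final picture showed the pack lying flat between the guides at the stop, with the gripper clear. The neighbouring pack, the nearby cell and the pack-shaped blocks stood where they were. I did not re-check the other bench items, but the arm stayed away from them.
- **Measurement mismatch:** the dock position fitted from the top camera was about 3 mm off the wrist view sideways. That was within the room available, so I left it.

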